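# Seat a waveguide load on the test port and hold it pressed

### The arm

A 6-joint arm with a two-finger parallel gripper is mounted at the origin on the work surface. World frame = base frame: x ahead of the robot, y to its left, z up, the work surface at z = 0. Lengths are in m, angles in rad, forces in N, time in s.
With the tool pointing down it reaches from about 0.35 to 0.85 m from the base axis. Payload 8.1 kg.
Tool frame: the origin (TCP) lies on the centre line of the jaws, within the pads' length; the fingertips stand 17 mm ahead of it and the grasp point (between the pads) lies 2 mm behind it; z points along the fingers, y is the line along which they close (so a half turn about z gives the same grasp; the last joint's range is limited). The gripper opens to 93 mm and grips with 3 to 60 N. Pads are 15 mm wide; open, the fingers measure 128 mm over their backs; the gripper's body (75 mm by 188 mm) begins 65 mm behind the grasp point.
Start: joints at [1.145, 0.13, 1.488, -0, 1.523, -0.085], TCP at [0.201, 0.566, 0.236] pointing down, gripper open.
Joint ranges: [-2.96, 2.96], [-0.89, 2.26], [0.02, 2.5], [-1.34, 4.48], [0, 2.73], [-2.66, 2.66]. Speed limits (rad/s): [2.39, 2.39, 2.79, 3.14, 3.14, 3.14].

### API

Orientations are given as a rotation vector (axis times angle).
In Python, from plant import robot, optics, close_job, models gives the robot as it stands.
- The arm moves only by the shell command python3 -m inch 'ROWS' [OPENING] [FORCE]. ROWS is a JSON object of lists of equal length, an entry for each row: "travel": the shift along the tool's x, y, z in m, a list of three; "spin": the turn about the tool's z in rad. In form: {"travel": [[x, y, z], ...], "spin": [spin, ...]}. A call has 1 to 10 rows; each row is the pose to reach, as a shift and turn from the pose commanded when the call began, along the tool's axes at that moment; what a row does not reach only later rows make up. A row lasts 1/12 s, in which the tool goes at most 41.7 mm and 7.16 degrees, less where a joint would pass 70% of its speed; a pose out of reach is approached as far as the arm can. A call with a gripper value outside its range is refused whole. OPENING is the closure, from 0 (fully open) to 1 (shut), set as the call begins (- or left out, the last holds). The fingers move at their own pace and stop on an object; FORCE is the grip in N (left out, the last holds). Time passes only in rows, so rows that repeat a pose let the fingers close. It gives the time, the measured TCP pose, the force, the opening and the grip force at its end, in the units of the state.
- robot.read_state(): the state, without advancing time (a new reading comes with each control period).
- optics.read_camera(name): name is "scene" or "top"; returns (picture, depth): 384x512x3 uint8, red, green, blue; 384x512 float32, m along the optical axis (not along the pixel's ray), 0 where there is no reading.
- optics.camera_info(name): a dict with "camera_matrix" (3x3 intrinsics, pixels), "dist" ([k1, k2, p1, p2, k3] as OpenCV has them; the pictures are not rectified), "view" (4x4, takes a point from world to camera coordinates). Camera axes: x right, y down, z forward; pixel columns grow to the right and rows downward; lengths in m; the calibration is good to about 2 mm. A picture is of the moment at which its call begins. camera_info takes no time and is no camera call.
- close_job(): hands the job in; it is judged then, once.
Trained networks look in the newest picture that a camera, given by its name, has taken for a name from the list of things; names that differ only in an ending like _2 or _b are one class to them, and where a whole thing is asked for, a point or a joint stands for the part that bears it (a point fixed in the world has none). Each returns a list of dicts, best first, with "p" (0 to 1); they miss things now and then, are a little off and sometimes report something else, mostly with a low value. They report only what shows in the picture. A call takes as long as a camera call. They do not tell look-alikes from the thing itself.
- models.look_for(camera, name): "centre" ([x, y, z] in m, in world coordinates, good to about 4 mm: the middle of the surface that is visible of it).
- models.masks_of(camera, name): "region" (384x512 bool, what is visible of it).
The state is a dict: "t": time; "q": joint angles; "dq": joint speeds; "joint_torque": joint torques, N m; "tool_pos": TCP position; "orientation": TCP orientation; "force": force on the tool from outside, world axes, zero at the start; "wrist_torque": the same for the moment, N m; "opening": finger opening in m; "gripper_force": force on a finger pad.
Only numpy, scipy, OpenCV 4.12 (cv2) and the standard library are available. Lean on these libraries where they do the work, as an engineer would, in place of code of your own. Each camera call takes 0.05 s, during which the arm holds its last target. There are 200 camera calls.

### The job

Pull the tall waveguide load straight up out of its well in the wooden kit rack, line its flange up with the upward-facing port of the test head, and lower it onto the port's two dowels without ramming it. Press it fully home, flange flush on flange, and finish while still gripping the load and holding it pressed down with about 10 to 15 newtons, ready for the measurement: do not let go. Leave the other two pieces in the rack and the multimeter where they are.

Things in the scene. Friction and masses are not known exactly. Their poses are not given: they have to be found in the camera images.
- load: Closed-ended waveguide load, 150 mm tall, the tallest piece in the rack, 0.2-0.3 kg. Origin: centre of its underside (mating face), z up, x = long side. Flange 68 (x) x 49 (y) x 6 mm, with through dowel holes of 6 mm at x = +-26, y = 0 (fits either way round). Above: grey tube 38 x 19 mm, then at z 147-150 an end cap 41 x 22. Stands in a well, x about along the rack's x, 3 mm play all round.
- head: Test head: low light-grey case 150 (x) x 130 (y) mm, top 45 mm above the bench, fixed to it; a short aluminium waveguide with a flange (point port) rises from the middle of its top. Origin: centre of its underside; z up.
- port (a point): Centre of the head's mating face, 90 mm above the bench, facing up (z). Rigid aluminium flange 68 (x, its long side) x 49 mm with a 35 x 16 mm opening and two steel dowels at x = +-26, y = 0: 5 mm thick, 12 mm high, the upper 6 mm tapering to a 2 mm tip. The load is home when its origin lies on this point with its x along this x, either way.
- kit: Wooden kit rack 91 (x) x 200 (y) x 60 mm high, fixed to the bench. Origin: centre of its underside. Three open wells in a row at y = -64, 0, +64 mm, each 75 (x) x 56 (y) mm, floor 8 mm above the bench; outer walls 60 mm high, dividers 52 mm. Which piece stands in which well varies.
- thru: Bystander in the rack: a short straight waveguide section, 80 mm tall, with a 68 x 49 x 6 mm flange at each end. Loose; origin: centre of its underside.
- short: Bystander in the rack: a shorting plate 68 x 49 x 8 mm with a round knob on top, 40 mm tall in all. Loose; origin: centre of its underside.
- meter: Bystander: a handheld multimeter lying on its back on the bench, beyond the rack and the test head, 190 (x) x 88 (y) x 46 mm. Loose, 0.45 kg; origin: centre of its underside; x along its length.
Things that resemble listed ones, but are neither listed nor needed, are in the scene too. Leave any purple or yellow look-alike of the load alone.

How it is judged:
On the way:
1. the load has been pulled up clear of the rack (z of load in the frame of kit above 0.065 m and contact force between the fingers and load above 2 N), for 0.1 s.
At the end, for the whole second after the job is handed in: Still gripped and at rest, the load sits on both dowels, flange flush: within 1.8 mm sideways and 2 mm in height of the port, upright within 0.04 rad, turned within 0.06 rad (either way round), pressed on the head with 6 to 40 N (horizontal distance between load and port below 0.0018 m and z of load in the frame of port between -0.002 and 0.002 m and angle between the z axis of load and the z axis of port, either way round below 0.04 rad and angle between the x axis of load and the x axis of port, either way round below 0.06 rad and contact force between load and head between 6 and 40 N and contact force between the fingers and load above 2 N and linear speed of load below 0.01 m/s); the arm keeps its last pose, push and grip.
It fails at once if the load is rammed or dropped onto the test head (over 80 N) (contact force between load and head above 80 N).
It fails at once if another piece in the rack is shifted by more than 15 mm (distance of any of thru, short from where it was at the start of the episode above 0.015 m).
It fails at once if the multimeter is shifted by more than 15 mm (distance of meter from where it was at the start of the episode above 0.015 m).
It also fails if it takes over 35 s, if anything falls off the work surface, if the arm or the gripper's body presses on something with over 40 N, if the wrist force passes 120 N, or if a joint passes its speed limit or range.

## Working session

There is one attempt and no reset: what is moved stays moved. The work goes in short steps, Python scripts to look and compute and a shell command to move; the robot and the scene stay as the last step left them, time stands still between calls to the robot, and variables do not carry over. Pictures are saved under pics/ and viewed, at most 10 in all, crops included, and the job is handed in when it is done.

```bash
ls; mkdir -p pics; python3 - <<'E'
from plant import robot, optics, models
import cv2, numpy as np
s=robot.read_state(); print({k:np.round(v,4).tolist() for k,v in s.items()})
ims=[]
for c in("scene","top"):
    p,d=optics.read_camera(c); np.savez(f"/tmp/{c}.npz",p=p,d=d)
    cv2.imwrite(f"pics/{c}0.png",p[:,:,::-1])
    for n in("load","head","port","kit","thru","short","meter"):
        try: print(c,n,[(np.round(r["centre"],3).tolist(),round(r["p"],2)) for r in models.look_for(c,n)])
        except Exception as e: print(c,n,e)
    i=optics.camera_info(c); print(np.round(i["camera_matrix"],1).tolist(),i["dist"],np.round(i["view"],3).tolist())
E
```

```text
pics
{'t': 0.0, 'q': [1.1446, 0.1312, 1.4893, 0.0, 1.523, -0.0854], 'dq': [-0.0003, 0.0006, 0.0013, 0.0015, 0.0001, 0.0015], 'joint_torque': [0.001, -55.9846, -49.1763, 0.0769, 0.035, -0.0002], 'tool_pos': [0.2003, 0.565, 0.2346], 'orientation': [-0.5327, -3.0956, 0.0028], 'force': [-0.6354, -0.2358, 0.6193], 'wrist_torque': [0.0059, -0.0063, -0.005], 'gripper_force': 0.0, 'opening': 0.093}
scene load [([0.632, -0.292, 0.064], 0.98), ([0.496, -0.244, 0.105], 0.84), ([0.369, -0.253, 0.065], 0.81), ([0.347, -0.145, 0.067], 0.63), ([0.489, -0.359, 0.057], 0.56)]
scene head [([0.532, 0.242, 0.044], 0.84), ([0.506, -0.121, 0.086], 0.48)]
scene port [([0.527, 0.246, 0.048], 0.81)]
scene kit [([0.526, -0.197, 0.044], 0.8)]
scene thru [([0.504, -0.123, 0.086], 0.64)]
scene short [([0.497, -0.187, 0.012], 0.56)]
scene meter [([0.799, -0.025, 0.038], 0.64)]
[[460.7, 0.0, 267.0], [0.0, 460.7, 197.0], [0.0, 0.0, 1.0]] [-0.02298741  0.          0.          0.          0.        ] [[-0.251, 0.968, -0.005, 0.186], [0.827, 0.211, -0.521, -0.418], [-0.503, -0.135, -0.853, 1.64], [0.0, 0.0, 0.0, 1.0]]
top load [([0.343, -0.143, 0.049], 0.92), ([0.48, -0.247, 0.091], 0.84), ([0.619, -0.292, 0.068], 0.7), ([0.476, -0.36, 0.071], 0.63), ([0.366, -0.246, 0.053], 0.6)]
top head [([0.51, 0.237, 0.046], 0.62)]
top port [([0.509, 0.241, 0.045], 0.66), ([0.496, -0.124, 0.09], 0.19)]
top kit [([0.496, -0.214, 0.061], 0.67), ([0.478, -0.248, 0.089], 0.2)]
top thru [([0.495, -0.124, 0.089], 0.76), ([0.481, -0.248, 0.089], 0.38)]
top short [([0.494, -0.189, 0.018], 0.66)]
top meter [([0.786, -0.034, 0.041], 0.66)]
[[348.3, 0.0, 255.4], [0.0, 348.3, 188.3], [0.0, 0.0, 1.0]] [-0.09463015  0.          0.          0.          0.        ] [[0.027, -0.999, 0.031, -0.063], [-0.995, -0.029, -0.097, 0.556], [0.098, -0.028, -0.995, 0.841], [0.0, 0.0, 0.0, 1.0]]
```

View pics/scene0.png

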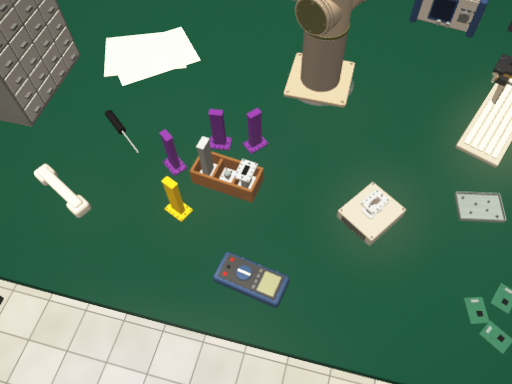

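View pics/top0.png

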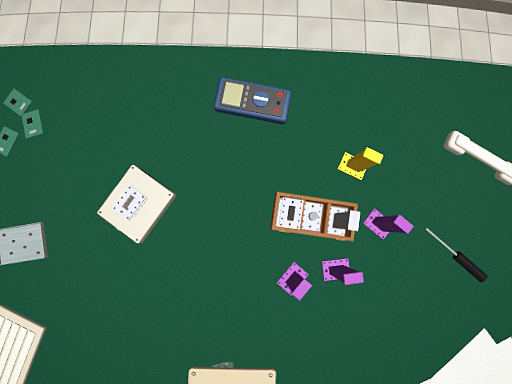

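The scene picture shows the grey load in the rack's left well (about 205,155), with the shorting plate and thru beside it. The head is at (372,210). In the top view the load's cap is at (352,220), the port flange at (129,203) and turned roughly 40°. The purple and yellow pieces are look-alikes.

```bash
cat > h.py <<'E'
from plant import robot, optics, models
import cv2, numpy as np
def cloud(c, take=True):
    if take: p,d=optics.read_camera(c)
    else: z=np.load(f"/tmp/{c}.npz"); p,d=z["p"],z["d"]
    i=optics.camera_info(c); h,w=d.shape
    uv=np.stack(np.meshgrid(np.arange(w),np.arange(h)),-1).reshape(-1,1,2).astype(float)
    n=cv2.undistortPoints(uv,i["camera_matrix"],np.array(i["dist"])).reshape(h,w,2)
    P=np.dstack([n,np.ones((h,w))])*d[...,None]
    V=np.array(i["view"]); W=(P-V[:3,3])@V[:3,:3]
    W[d==0]=np.nan
    return p,W
def sel(W,c,r,z0,z1):
    return (np.hypot(W[...,0]-c[0],W[...,1]-c[1])<r)&(W[...,2]>z0)&(W[...,2]<z1)
def rect(X):
    (c,s,a)=cv2.minAreaRect(X[:,:2].astype(np.float32))
    if s[0]<s[1]: s=s[::-1]; a+=90
    return np.round(c,4),np.round(s,4),round((a+90)%180-90,1)
E
python3 - <<'E'
from h import *
for c in("scene","top"):
    p,W=cloud(c,False)
    for n,ce,r,z0,z1 in (("cap",(.487,-.25),.05,.145,.17),("port",(.52,.243),.06,.08,.11),("port92",(.52,.243),.06,.084,.096),("case",(.52,.243),.14,.035,.055),("rack",(.496,-.19),.13,.05,.07),("thru",(.496,-.124),.05,.08,.1),("bench",(.5,.05),.05,-.05,.05)):
        m=sel(W,ce,r,z0,z1); X=W[m]
        if len(X)>5: print(c,n,len(X),"z",np.round(np.median(X[:,2]),4),"mean",np.round(X.mean(0),4),"rect",*rect(X))
        else: print(c,n,len(X))
p,_=cloud("top",False); q,_=cloud("scene",False)
a=cv2.resize(p[155:255,85:185],(400,400),interpolation=cv2.INTER_CUBIC)
b=cv2.resize(q[160:260,320:420],(400,400),interpolation=cv2.INTER_CUBIC)
a2=cv2.resize(p[180:250,265:370],(400,267),interpolation=cv2.INTER_CUBIC);b2=cv2.resize(q[130:200,180:285],(400,200)[0:1]+(267,),interpolation=cv2.INTER_CUBIC)
o=np.vstack([np.hstack([a,b]),np.hstack([a2,b2])])[:, :, ::-1]
cv2.imwrite("pics/c1.png",cv2.resize(o,None,fx=.88,fy=.88))
E
```

```text
scene cap 124 z 0.1575 mean [ 0.4872 -0.2517  0.1568] rect [ 0.4853 -0.2519] [0.0426 0.0233] -9.4
scene port 345 z 0.0907 mean [0.5145 0.2477 0.0906] rect [0.5149 0.247 ] [0.0719 0.0505] -36.1
scene port92 324 z 0.0907 mean [0.5141 0.2477 0.0905] rect [0.5149 0.247 ] [0.0719 0.0505] -36.1
scene case 1732 z 0.0464 mean [0.5267 0.2466 0.0464] rect [0.5143 0.2482] [0.1543 0.129 ] -34.0
scene rack 688 z 0.0587 mean [ 0.5041 -0.191   0.0581] rect [ 0.4942 -0.1883] [0.2023 0.0962] 82.8
scene thru 358 z 0.0885 mean [ 0.5014 -0.1251  0.0884] rect [ 0.4996 -0.1251] [0.0717 0.0502] -5.4
scene bench 749 z 0.0007 mean [0.5009 0.0501 0.0007] rect [0.5004 0.0497] [0.0985 0.0972] 50.8
top cap 207 z 0.1579 mean [ 0.4827 -0.2548  0.1573] rect [ 0.4826 -0.2556] [0.0391 0.0231] -8.2
top port 546 z 0.0894 mean [0.5106 0.2465 0.0894] rect [0.5108 0.2471] [0.0676 0.0505] -34.8
top port92 526 z 0.0895 mean [0.5107 0.2464 0.0895] rect [0.5108 0.2471] [0.0676 0.0505] -34.8
top case 2627 z 0.0445 mean [0.5097 0.2411 0.0444] rect [0.5101 0.2465] [0.1531 0.1318] -34.0
top rack 944 z 0.0593 mean [ 0.4912 -0.1885  0.0583] rect [ 0.4906 -0.1921] [0.2008 0.0923] 83.4
top thru 627 z 0.0879 mean [ 0.4966 -0.1294  0.0878] rect [ 0.4967 -0.1297] [0.068  0.0494] -6.8
top bench 1203 z -0.0003 mean [ 4.998e-01  5.000e-02 -3.000e-04] rect [0.4993 0.0507] [0.0972 0.0972] 1.7
```

View pics/c1.png

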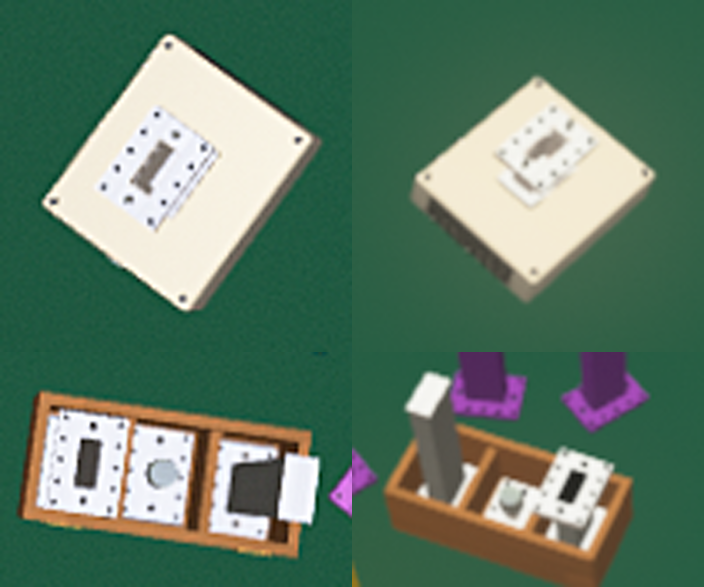

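```bash
cat >> h.py <<'E'
from scipy.spatial.transform import Rotation as Ro
def goto(x,y,z,yaw):
    """travel (tool axes) and spin to bring TCP to xyz with tool x at yaw deg (mod 180)"""
    s=robot.read_state(); R=Ro.from_rotvec(s["orientation"]).as_matrix()
    t=R.T@(np.array([x,y,z])-s["tool_pos"])
    now=np.degrees(np.arctan2(R[1,0],R[0,0])); d=(yaw-now+90)%180-90
    print("pos",np.round(s["tool_pos"],4),"yaw",round(now,2),"tilt",np.round(R[:2,2],4),"q",np.round(s["q"],2),"F",np.round(s["force"],2),"open",round(s["opening"],4),"grip",round(s["gripper_force"],1),"t",round(s["t"],2))
    print("travel",np.round(t,4),"spin",round(-np.radians(d),4))
E
python3 -c "
from h import *
goto(.484,-.254,.236,-7)"
```

```text
pos [0.2005 0.5655 0.2357] yaw 160.47 tilt [0.     0.0001] q [ 1.14  0.13  1.49  0.    1.52 -0.09] F [-0.31  0.23  0.6 ] open 0.0931 grip 0.0 t 0.8
travel [-5.411e-01 -6.776e-01 -4.000e-04] spin -0.2186
```

```bash
python3 -m inch '{"travel":[[-0.025,-0.031,0],[-0.05,-0.062,0],[-0.075,-0.094,0],[-0.1,-0.125,0],[-0.125,-0.157,0],[-0.15,-0.188,0],[-0.175,-0.219,0],[-0.2,-0.25,0],[-0.225,-0.282,0],[-0.25,-0.313,0]],"spin":[-0.02,-0.04,-0.06,-0.08,-0.1,-0.12,-0.14,-0.16,-0.18,-0.2]}' 0 20
python3 -c "
from h import *
goto(.484,-.254,.236,-7)"
```

```text
t: 1.63
tool_pos: [0.3316, 0.1852, 0.2359]
orientation: [0.218, 3.133, 0.001]
force: [0.5, 0.3, -1.1]
opening: 0.0929
gripper_force: 0.0
pos [0.3316 0.1852 0.2359] yaw 172.02 tilt [0.0011 0.0004] q [ 0.37 -0.51  2.05 -0.    1.6  -1.06] F [ 0.54  0.27 -1.11] open 0.0929 grip 0.0 t 1.63
travel [-2.118e-01 -4.138e-01 -1.000e-04] spin -0.017
```

```bash
python3 -m inch '{"travel":[[-0.019,-0.036,0],[-0.038,-0.073,0],[-0.057,-0.11,0],[-0.076,-0.147,0],[-0.095,-0.184,0],[-0.114,-0.221,0],[-0.133,-0.258,0],[-0.152,-0.295,0],[-0.171,-0.332,0],[-0.19,-0.37,0]],"spin":[0,0,0,0,0,0,0,0,0,0]}' && python3 -m inch '{"travel":[[-0.01,-0.02,0],[-0.015,-0.03,0],[-0.015,-0.03,0]],"spin":[0,0,0]}'
python3 -c "
from h import *
goto(.484,-.254,.125,-7)"
```

```text
t: 2.47
tool_pos: [0.4678, -0.2076, 0.2358]
orientation: [0.222, 3.133, -0.0]
force: [1.0, 0.4, 0.5]
opening: 0.0931
gripper_force: 0.0
t: 2.72
tool_pos: [0.4782, -0.2389, 0.2353]
orientation: [-0.225, -3.133, -0.0]
force: [-0.0, 0.2, 0.2]
opening: 0.093
gripper_force: 0.0
pos [ 0.4782 -0.2389  0.2353] yaw 171.8 tilt [-0.0006  0.0001] q [-0.56 -0.05  1.67 -0.    1.52 -1.99] F [-0.03  0.24  0.16] open 0.093 grip 0.0 t 2.72
travel [-0.008  -0.0141  0.1103] spin -0.021
```

```bash
python3 -m inch '{"travel":[[-0.004,-0.007,0],[-0.008,-0.014,0],[-0.008,-0.014,0.02],[-0.008,-0.014,0.04],[-0.008,-0.014,0.06],[-0.008,-0.014,0.08],[-0.008,-0.014,0.1],[-0.008,-0.014,0.11],[-0.008,-0.014,0.11],[-0.008,-0.014,0.11]],"spin":[0,0,0,0,0,0,0,0,0,0]}' && python3 -m inch '{"travel":[[0,0,0],[0,0,0],[0,0,0],[0,0,0],[0,0,0],[0,0,0],[0,0,0],[0,0,0]],"spin":[0,0,0,0,0,0,0,0]}' 1 40
python3 -c "
from h import *
goto(.484,-.254,.225,-7)"
```

```text
t: 3.55
tool_pos: [0.4841, -0.2515, 0.1259]
orientation: [-0.22, -3.133, -0.001]
force: [-0.4, -1.2, -0.1]
opening: 0.0931
gripper_force: 0.0
t: 4.22
tool_pos: [0.484, -0.2521, 0.1256]
orientation: [-0.221, -3.134, -0.0]
force: [0.2, -0.5, -0.2]
opening: 0.0446
gripper_force: 0.0
pos [ 0.484  -0.2521  0.1256] yaw 171.93 tilt [-0.  0.] q [-0.57  0.06  1.76 -0.    1.31 -2.  ] F [ 0.18 -0.48 -0.15] open 0.0446 grip 0.0 t 4.22
travel [-0.0002 -0.0019 -0.0994] spin -0.0187
```

```bash
python3 -m inch '{"travel":[[0,0,0],[0,0,0],[0,0,0],[0,0,0],[0,0,0],[0,0,0],[0,0,0],[0,0,0]],"spin":[0,0,0,0,0,0,0,0]}'
python3 -c "
from h import *
goto(.484,-.254,.265,-7)
p,W=cloud('scene')
cv2.imwrite('pics/g.png',cv2.resize(p[90:210,140:300],(640,480))[:,:,::-1])"
```

```text
t: 4.88
tool_pos: [0.484, -0.2521, 0.1256]
orientation: [-0.221, -3.134, 0.0]
force: [-0.9, 0.4, -0.7]
opening: 0.0205
gripper_force: 40.0
pos [ 0.484  -0.2521  0.1256] yaw 171.93 tilt [-0.0001 -0.    ] q [-0.57  0.06  1.76 -0.    1.31 -2.  ] F [-0.88  0.4  -0.71] open 0.0205 grip 40.0 t 4.88
travel [-0.0002 -0.0019 -0.1394] spin -0.0186
```

View pics/g.png

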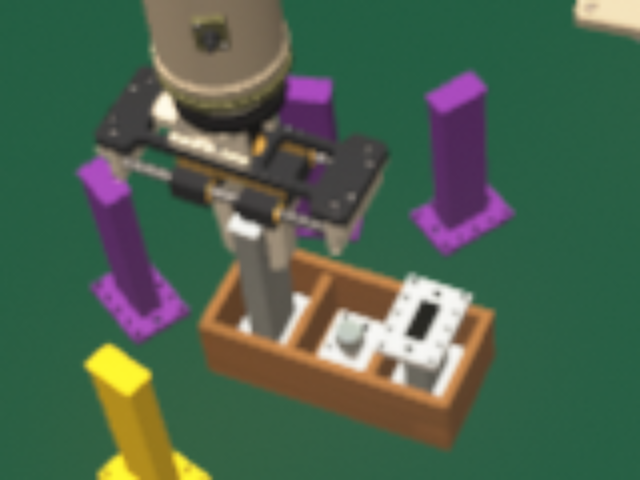

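The crop shows both fingers closed on the grey load's tube just under the cap (about 255,240). The other two pieces are still in their wells.

```bash
python3 -m inch '{"travel":[[0,0,-0.01],[0,0,-0.025],[0,0,-0.04],[0,0,-0.06],[0,0,-0.08],[0,0,-0.1],[0,0,-0.12],[0,0,-0.13],[0,0,-0.13],[0,0,-0.13]],"spin":[0,0,0,0,0,0,0,0,0,0]}'
python3 - <<'E'
from h import *
goto(.512,.247,.255,-34.5)
for c in("scene","top"):
    p,W=cloud(c)
    for n,z0,z1 in (("cap",.275,.3),("fl",.13,.165)):
        m=sel(W,(.484,-.254),.055,z0,z1);X=W[m]
        if len(X)>5: print(c,n,len(X),np.round(np.median(X[:,2]),4),np.round(X.mean(0),4),*rect(X))
    cv2.imwrite(f'pics/l{c}.png',p[:,:,::-1])
E
```

```text
t: 5.77
tool_pos: [0.4842, -0.2521, 0.2558]
orientation: [0.221, 3.133, -0.001]
force: [0.2, 0.1, -2.6]
opening: 0.0209
gripper_force: 40.0
pos [ 0.4842 -0.2521  0.2558] yaw 171.94 tilt [ 0.0007 -0.0004] q [-0.57 -0.02  1.61  0.    1.55 -2.  ] F [ 0.23  0.11 -2.57] open 0.0209 grip 40.0 t 5.77
travel [0.0425 0.4981 0.0006] spin 0.4614
scene cap 138 0.2882 [ 0.4968 -0.2487  0.2871] [ 0.4967 -0.2492] [0.0556 0.0238] -81.8
scene fl 265 0.1453 [ 0.4953 -0.2473  0.1468] [ 0.4854 -0.2523] [0.0723 0.0514] -9.1
top cap 6 0.2786 [ 0.4877 -0.2267  0.2784] [ 0.4868 -0.2266] [0.0147 0.0008] -9.3
top fl 80 0.1436 [ 0.4737 -0.2596  0.1435] [ 0.4819 -0.2537] [0.0663 0.046 ] -7.9
```

```bash
python3 -m inch '{"travel":[[0.001,0.01,0],[0.003,0.035,0],[0.006,0.07,0],[0.009,0.105,0],[0.012,0.14,0],[0.014,0.175,0],[0.017,0.21,0],[0.02,0.245,0],[0.023,0.28,0],[0.026,0.315,0]],"spin":[0.01,0.03,0.06,0.1,0.13,0.17,0.2,0.23,0.26,0.3]}'
python3 -c "
from h import *
goto(.5134,.2479,.255,-35.06)"
```

```text
t: 6.7
tool_pos: [0.5014, 0.0652, 0.2538]
orientation: [-0.688, -3.063, 0.001]
force: [0.5, -0.2, -2.0]
opening: 0.0206
gripper_force: 40.0
pos [0.5014 0.0652 0.2538] yaw 154.66 tilt [-0.0027 -0.0001] q [ 0.03 -0.13  1.72 -0.    1.56 -1.1 ] F [ 0.52 -0.23 -2.  ] open 0.0206 grip 40.0 t 6.7
travel [ 0.0674  0.1703 -0.0012] spin 0.1697
```

```bash
python3 -m inch '{"travel":[[0.012,0.03,0],[0.024,0.06,0],[0.036,0.09,0],[0.048,0.12,0],[0.056,0.142,0],[0.062,0.157,0],[0.066,0.167,0],[0.0675,0.1705,0],[0.0675,0.1705,0],[0.0675,0.1705,0]],"spin":[0.03,0.06,0.09,0.12,0.14,0.155,0.17,0.17,0.17,0.17]}'
cat > m.py <<'E'
from h import *
import sys
zf=float(sys.argv[1])
goto(.5134,.2479,.255,-35.06)
for c in("scene","top"):
    p,W=cloud(c)
    for n,z0,z1 in (("fl",zf-.008,zf+.016),("case",.035,.055)):
        m=sel(W,(.512,.247),.055 if n=="fl" else .14,z0,z1);X=W[m]
        if len(X)>5: print(c,n,len(X),np.round(np.median(X[:,2]),4),*rect(X))
    cv2.imwrite(f'pics/p{c}.png',p[:,:,::-1])
a=cv2.imread('pics/pscene.png')[110:260,310:430];b=cv2.imread('pics/ptop.png')[140:260,75:195]
cv2.imwrite('pics/pp_%s.png'%sys.argv[1],np.hstack([cv2.resize(a,(400,500)),cv2.resize(b,(400,500))]))
E
python3 m.py .143
```

```text
t: 7.53
tool_pos: [0.5138, 0.2459, 0.2546]
orientation: [-0.943, -2.995, 0.002]
force: [0.9, 1.3, -3.0]
opening: 0.0208
gripper_force: 40.0
pos [0.5138 0.2459 0.2546] yaw 145.04 tilt [-0.0017 -0.001 ] q [ 0.36  0.04  1.55 -0.    1.55 -0.6 ] F [ 0.9   1.3  -2.96] open 0.0208 grip 40.0 t 7.53
travel [ 0.0015  0.0014 -0.0004] spin 0.0017
scene fl 292 0.1441 [0.5153 0.2435] [0.0704 0.0496] -35.1
scene case 1575 0.0466 [0.5148 0.2472] [0.1513 0.1294] -33.7
top fl 241 0.1433 [0.5255 0.2313] [0.0489 0.0314] 53.4
top case 2033 0.0445 [0.5106 0.2458] [0.1512 0.1316] -33.2
```

View pics/pp_.143.png

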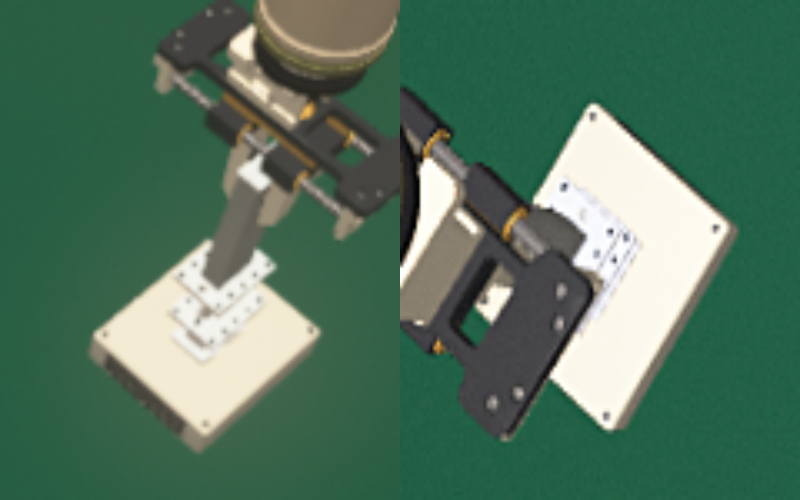

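```bash
cat > fit.py <<'E'
from h import *
from scipy.optimize import minimize
def fit(c,W,guess,z0,L=(.068,.049)):
    """fit a flange rectangle (x,y,yaw deg) in plane near z0 to the pixels' rays"""
    V=np.array(optics.camera_info(c)["view"]); o=-V[:3,:3].T@V[:3,3]
    zp=np.median(W[...,2][sel(W,guess,.045,z0-.004,z0+.004)])
    d=W-o; P=o+d*((zp-o[2])/d[...,2])[...,None]
    near=(np.hypot(P[...,0]-guess[0],P[...,1]-guess[1])<.065)&np.isfinite(W[...,2])
    dz=W[...,2]-zp; near&=dz<.003
    y=(dz>-.003)[near]*1.; X=P[near][:,:2]
    def f(v,w=.0012):
        a=np.radians(v[2]*1e3); r=X-v[:2]; u=r@[np.cos(a),np.sin(a)]; t=r@[-np.sin(a),np.cos(a)]
        s=np.minimum(L[0]/2-abs(u),L[1]/2-abs(t)); p=1/(1+np.exp(-np.clip(s/w,-30,30)))
        return np.sum(abs(p-y))
    best=min((minimize(f,[guess[0]+i,guess[1]+j,guess[2]*1e-3],method="Nelder-Mead",options=dict(initial_simplex=np.array([guess[0]+i,guess[1]+j,guess[2]*1e-3])+np.vstack([np.zeros(3),np.diag([.004,.004,.004])]),xatol=1e-6,fatol=1e-3)) for i in(-.003,.003) for j in(-.003,.003)),key=lambda r:r.fun)
    v=best.x; print(c,"plane",round(zp,4),"xy",np.round(v[:2],4),"yaw",round(v[2]*1e3,2),"cost",round(best.fun,1),"n",int(y.sum()))
    return v[0],v[1],v[2]*1e3
E
python3 - <<'E'
from fit import *
goto(.5134,.2479,.255,-35.06)
for c in("scene","top"):
    _,W=cloud(c,False); print("port"); fit(c,W,(.513,.247,-35),.090)
    print("thru"); fit(c,W,(.498,-.127,-6),.088)
    _,W=cloud(c); print("load"); fit(c,W,(.514,.245,-35),.144)
E
```

```text
pos [0.5141 0.2455 0.2552] yaw 144.97 tilt [-0.0007 -0.0006] q [ 0.36  0.04  1.55 -0.    1.55 -0.6 ] F [-0.27  0.25 -0.9 ] open 0.0208 grip 40.0 t 7.63
travel [0.002  0.0015 0.0002] spin 0.0006
port
scene plane 0.0906 xy [0.5142 0.2479] yaw -35.01 cost 126.8 n 249
thru
scene plane 0.0884 xy [ 0.5004 -0.1256] yaw -6.54 cost 61.5 n 285
load
scene plane 0.1445 xy [0.5159 0.2428] yaw -34.2 cost 59.8 n 210
port
top plane 0.0895 xy [0.5107 0.2468] yaw -35.01 cost 167.4 n 489
thru
top plane 0.0879 xy [ 0.4967 -0.1295] yaw -6.85 cost 76.6 n 611
load
top plane 0.1438 xy [0.5109 0.2423] yaw -36.91 cost 41.9 n 200
```

```bash
sed -i 's/near&=dz<.003/near\&=dz<.003; near\&=~((dz<-.003)\&(np.hypot(P[...,0]-guess[0],P[...,1]-guess[1])<.0205))/' fit.py
python3 - <<'E'
from fit import *
goto(.5131,.2503,.227,-35)
for c in("scene","top"):
    _,W=cloud(c,False); print("port"); fit(c,W,(.513,.247,-34),.090)
    _,W=cloud(c); print("load"); fit(c,W,(.514,.243,-36),.144)
E
```

```text
pos [0.5143 0.2456 0.2556] yaw 144.95 tilt [-0.0001 -0.0002] q [ 0.36  0.04  1.55 -0.    1.55 -0.6 ] F [-0.2  -1.45 -1.41] open 0.0208 grip 40.0 t 7.73
travel [0.0037 0.0032 0.0286] spin -0.0009
port
scene plane 0.0906 xy [0.5142 0.2479] yaw -35.01 cost 57.8 n 249
load
scene plane 0.1447 xy [0.516  0.2426] yaw -35.24 cost 54.7 n 199
port
top plane 0.0895 xy [0.5107 0.2468] yaw -35.01 cost 77.4 n 489
load
top plane 0.1439 xy [0.511  0.2424] yaw -36.64 cost 43.1 n 205
```

```bash
python3 -m inch '{"travel":[[0.0015,0.0015,0],[0.0037,0.0032,0.006],[0.0037,0.0032,0.014],[0.0037,0.0032,0.022],[0.0037,0.0032,0.027],[0.0037,0.0032,0.0285],[0.0037,0.0032,0.0285],[0.0037,0.0032,0.0285],[0.0037,0.0032,0.0285]],"spin":[0,0,0,0,0,0,0,0,0]}'
python3 - <<'E'
from fit import *
goto(.5131,.2503,.227,-35)
for c in("scene","top"):
    _,W=cloud(c,False); v=fit(c,W,(.513,.247,-34),.090)
    for k in range(2): _,W=cloud(c); fit(c,W,(.512,.247,-36),.116)
    p,_=cloud(c)
    if c=='scene': cv2.imwrite('pics/n.png',cv2.resize(p[150:250,320:430],(792,720),interpolation=cv2.INTER_CUBIC)[60:660,:,::-1])
E
```

```text
t: 8.58
tool_pos: [0.5133, 0.2513, 0.2276]
orientation: [0.944, 2.996, 0.001]
force: [0.2, -0.5, -2.5]
opening: 0.0208
gripper_force: 40.0
pos [0.5133 0.2513 0.2276] yaw 145.0 tilt [0.0006 0.0002] q [ 0.37  0.06  1.58 -0.    1.5  -0.59] F [ 0.18 -0.47 -2.52] open 0.0208 grip 40.0 t 8.58
travel [-0.0004 -0.0009  0.0006] spin 0.0001
scene plane 0.0906 xy [0.5142 0.2479] yaw -35.01 cost 57.8 n 249
scene plane 0.1169 xy [0.5143 0.2488] yaw -34.82 cost 53.5 n 192
scene plane 0.1172 xy [0.5145 0.2486] yaw -35.88 cost 47.1 n 189
top plane 0.0895 xy [0.5107 0.2468] yaw -35.01 cost 77.4 n 489
top plane 0.116 xy [0.5101 0.2479] yaw -36.14 cost 38.4 n 191
top plane 0.1158 xy [0.5099 0.248 ] yaw -36.57 cost 36.7 n 199
```

View pics/n.png

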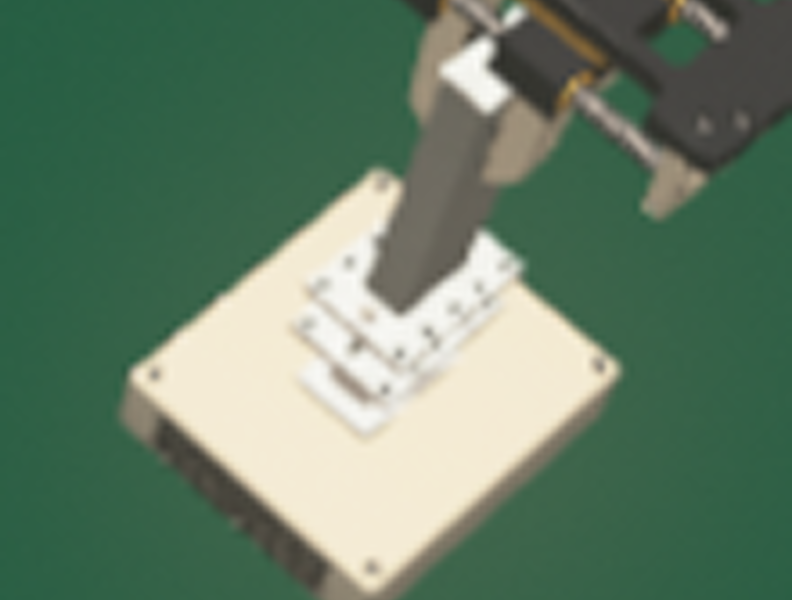

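The crop shows the load's flange (about 415,300) directly above the port flange, edges parallel. One dowel is just visible at (357,343) under the load's near corner. It needs only about a 1 mm correction, so I'll lower gently.

```bash
python3 -m inch '{"travel":[[-0.0008,-0.0006,0],[-0.0008,-0.0006,0.002],[-0.0008,-0.0006,0.004],[-0.0008,-0.0006,0.006],[-0.0008,-0.0006,0.007],[-0.0008,-0.0006,0.008],[-0.0008,-0.0006,0.009],[-0.0008,-0.0006,0.01],[-0.0008,-0.0006,0.01],[-0.0008,-0.0006,0.01]],"spin":[-0.009,-0.009,-0.009,-0.009,-0.009,-0.009,-0.009,-0.009,-0.009,-0.009]}'
python3 - <<'E'
from fit import *
goto(.5136,.2503,.2076,-34.5); print(robot.read_state()["wrist_torque"])
E
```

```text
t: 9.72
tool_pos: [0.5133, 0.2503, 0.2171]
orientation: [-0.931, -3.0, 0.0]
force: [0.5, -0.2, -2.2]
opening: 0.0208
gripper_force: 40.0
pos [0.5133 0.2503 0.2171] yaw 145.52 tilt [-0.0001 -0.    ] q [ 0.36  0.06  1.6   0.    1.48 -0.61] F [ 0.46 -0.18 -2.2 ] open 0.0208 grip 40.0 t 9.72
travel [-0.0002  0.0002  0.0095] spin 0.0004
[-0.00360733 -0.02668845 -0.01440046]
```

```bash
python3 -m inch '{"travel":[[0,0,0.0007],[0,0,0.0014],[0,0,0.002],[0,0,0.0026],[0,0,0.003],[0,0,0.003]],"spin":[0,0,0,0,0,0]}'
python3 - <<'E'
from fit import *
goto(.5136,.2503,.2076,-34.5); print(robot.read_state()["wrist_torque"])
E
```

```text
t: 10.22
tool_pos: [0.5133, 0.2502, 0.214]
orientation: [-0.931, -3.0, 0.0]
force: [-0.1, -0.0, -2.5]
opening: 0.0208
gripper_force: 40.0
pos [0.5133 0.2502 0.214 ] yaw 145.52 tilt [-0.0002 -0.0001] q [ 0.36  0.06  1.6  -0.    1.48 -0.61] F [-0.07 -0.01 -2.47] open 0.0208 grip 40.0 t 10.22
travel [-0.0002  0.0002  0.0064] spin 0.0003
[-0.01858614 -0.01069914  0.06907021]
```

```bash
python3 -m inch '{"travel":[[0,0,0.0006],[0,0,0.0012],[0,0,0.0018],[0,0,0.0024],[0,0,0.003],[0,0,0.003]],"spin":[0,0,0,0,0,0]}'
python3 - <<'E'
from fit import *
goto(.5136,.2503,.2076,-34.5); print(robot.read_state()["wrist_torque"])
E
```

```text
t: 10.72
tool_pos: [0.5133, 0.2503, 0.211]
orientation: [-0.931, -3.0, 0.0]
force: [-0.8, 0.8, -1.5]
opening: 0.0209
gripper_force: 40.0
pos [0.5133 0.2503 0.211 ] yaw 145.52 tilt [-0.0002 -0.0001] q [ 0.36  0.07  1.6   0.    1.47 -0.61] F [-0.78  0.82 -1.53] open 0.0209 grip 40.0 t 10.72
travel [-0.0002  0.0002  0.0034] spin 0.0004
[ 0.01616002 -0.02144168 -0.04411815]
```

```bash
python3 -m inch '{"travel":[[0,0,0.0005],[0,0,0.001],[0,0,0.0015],[0,0,0.002],[0,0,0.002]],"spin":[0,0,0,0,0]}'; python3 -m inch '{"travel":[[0,0,0.0003],[0,0,0.0006],[0,0,0.0006]],"spin":[0,0,0]}'
```

```text
t: 11.13
tool_pos: [0.5133, 0.2502, 0.209]
orientation: [-0.931, -3.0, 0.0]
force: [0.6, 0.2, -1.8]
opening: 0.0209
gripper_force: 40.0
t: 11.38
tool_pos: [0.5133, 0.2502, 0.2085]
orientation: [-0.931, -3.0, 0.0]
force: [0.1, -0.4, -2.0]
opening: 0.0206
gripper_force: 40.0
```

```bash
python3 -m inch '{"travel":[[0,0,0.0003],[0,0,0.0006],[0,0,0.0006]],"spin":[0,0,0]}'; python3 -m inch '{"travel":[[0,0,0.0003],[0,0,0.0003],[0,0,0.0003]],"spin":[0,0,0]}'
```

```text
t: 11.63
tool_pos: [0.5133, 0.2502, 0.2079]
orientation: [-0.931, -3.0, 0.0]
force: [0.2, 0.1, -1.3]
opening: 0.0206
gripper_force: 40.0
t: 11.88
tool_pos: [0.5134, 0.2502, 0.2077]
orientation: [0.931, 3.0, 0.0]
force: [-0.7, -0.8, -1.5]
opening: 0.0209
gripper_force: 40.0
```

```bash
python3 -m inch '{"travel":[[0,0,0.0003],[0,0,0.0003],[0,0,0.0003]],"spin":[0,0,0]}'; python3 -m inch '{"travel":[[0,0,0.0003],[0,0,0.0003],[0,0,0.0003]],"spin":[0,0,0]}'
```

```text
t: 12.13
tool_pos: [0.5135, 0.2503, 0.2076]
orientation: [0.931, 3.0, 0.0]
force: [0.2, -0.3, 0.1]
opening: 0.0207
gripper_force: 40.0
t: 12.38
tool_pos: [0.5136, 0.2503, 0.2076]
orientation: [0.931, 3.0, 0.001]
force: [0.2, -0.9, 2.4]
opening: 0.0207
gripper_force: 40.0
```

```bash
python3 -m inch '{"travel":[[0,0,0.0003],[0,0,0.0005],[0,0,0.0005],[0,0,0.0005]],"spin":[0,0,0,0]}'
```

```text
t: 12.72
tool_pos: [0.5138, 0.2504, 0.2076]
orientation: [0.931, 2.999, 0.001]
force: [-0.9, -0.6, 5.0]
opening: 0.0208
gripper_force: 40.0
```

```bash
python3 -m inch '{"travel":[[0,0,0.0003],[0,0,0.0006],[0,0,0.0008],[0,0,0.0008],[0,0,0.0008]],"spin":[0,0,0,0,0]}'
python3 - <<'E'
from fit import *
for k in range(2): _,W=cloud("scene"); fit("scene",W,(.514,.248,-35),.096)
_,W=cloud("top"); fit("top",W,(.511,.247,-35),.096)
goto(.5136,.2503,.2076,-34.5); print(robot.read_state()["wrist_torque"])
p,_=cloud("scene"); cv2.imwrite('pics/home.png',cv2.resize(p[150:250,320:430],(792,720),interpolation=cv2.INTER_CUBIC)[60:660,:,::-1])
E
```

```text
t: 13.13
tool_pos: [0.514, 0.2504, 0.2075]
orientation: [0.931, 2.999, 0.002]
force: [-2.2, -1.7, 10.5]
opening: 0.0207
gripper_force: 40.0
scene plane 0.0968 xy [0.5142 0.2477] yaw -35.14 cost 40.4 n 178
scene plane 0.0971 xy [0.5144 0.2473] yaw -34.84 cost 46.8 n 181
top plane 0.0958 xy [0.5097 0.2464] yaw -34.75 cost 35.8 n 185
pos [0.5139 0.2504 0.2075] yaw 145.52 tilt [0.0021 0.0006] q [ 0.36  0.07  1.61 -0.    1.47 -0.61] F [-3.1  -1.76 10.93] open 0.0206 grip 40.0 t 13.28
travel [ 0.0002 -0.0003 -0.0001] spin 0.0003
[-0.45961584  0.56690033 -0.00502563]
```

View pics/home.png

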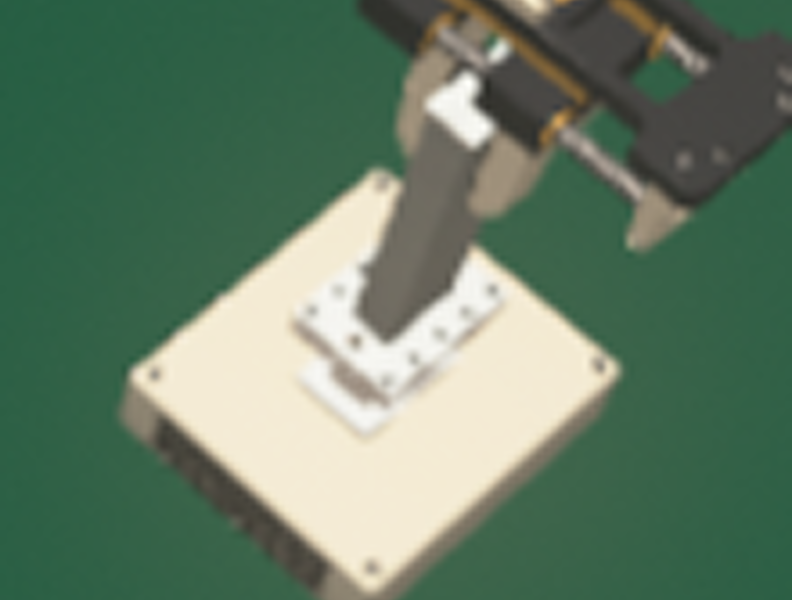

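The picture shows the load's flange (about 400,320) flush on the port, with no gap. The push is about 13 N, counting the load's weight. I'll let it settle briefly, then hand in.

```bash
python3 -m inch '{"travel":[[0,0,0],[0,0,0],[0,0,0],[0,0,0],[0,0,0],[0,0,0]],"spin":[0,0,0,0,0,0]}' | tee /tmp/o; python3 - <<'E'
from plant import robot, close_job
f=robot.read_state()["force"][2]; print(f)
if 7<f<16: print(close_job())
E
```

```text
t: 13.83
tool_pos: [0.5139, 0.2504, 0.2076]
orientation: [0.931, 2.999, 0.002]
force: [-2.4, -1.7, 10.0]
opening: 0.0208
gripper_force: 40.0
10.024664451989311
the job is handed in; nothing more can be done
None
```

The load is seated flush on the test head's port, still gripped and held down with about 12 N, and the job was handed in at about 14 s; no verdict came back.

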